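# Load a tube rack past the gravity catch of its dock

### The job

Pick up the orange rack with its three tubes and set it down on the open front part of the white rack dock, between the flared guides and in front of the blue catch. Then push it straight in until it is fully home against the end stop: the rack's own edge must lift the blue catch, which must drop closed behind the rack; do not touch the catch with the gripper. Do not let the rack go in the air, keep the tubes standing in it, and leave the neighbouring things alone.

Things in the scene. Friction and masses are not known exactly. Their poses are not given: they have to be found in the camera images.
- rack: Orange open grid rack, 68 (own x) x 139 (own y) x 64 mm high, about 0.16 kg, loose on the bench. Origin: centre of its underside, z up. The long sides (x = -34, +34) have full-length rails 28-32 and 60-64 mm up: grip it across the 68 mm. Its short ends (y = -69, +69) are solid plates. Own +x points away from the robot within 25 degrees at the start, so it need not be turned round.
- rack_rear (a point): Middle of the rack's rear long side (rack x -34, y 0, 30 mm up, on the lower rail): the place to push, low so that the rack does not tip.
- tube_a: Sample tube with violet cap, 16 mm thick, 90 mm long, standing loose (about 2 mm play) in the rack cell at rack x +22, y +32.5 mm. Origin: centre of its foot, 4 mm above the rack's underside, so its top is 94 mm above that; z along the tube.
- tube_b: Sample tube with green cap, same size, in the rack cell at rack x +22, y -32.5 mm.
- tube_c: Sample tube with yellow cap, same size, in the rack cell at rack x 0, y +32.5 mm.
- dock: White dock, fixed on the bench. Origin: on the bench under the centre of the rack's home place; own +x is the push-in direction (away from the robot), z up. Floor plate 4 mm thick, x -150 to +68 mm, y -98 to +98. Home: rack centre at x -3 to +1, y within 3 mm; then the rack's rear side is at x -37 to -33.
- dock_front (a point): Spot on the floor plate (dock x -112 mm, y 0, top of the plate) over which to centre the rack when setting it down: it then stands wholly in front of the catch. The rack's leading top edge meets the catch when the rack's centre is at about dock x -95.
- dock_guides (a point): Between the inner ends of the flared guides (dock x -74 mm, y 0, top of the floor plate). From here to the stop two straight aluminium guides, 20 mm high, leave 143 mm between them; towards the robot they flare to about 162 mm at x -148.
- dock_stop (a point): Foot of the aluminium end stop's face (dock x +35 mm, y 0, top of the floor plate). The stop is 44 mm high; in the middle a lip 36 mm wide reaches from x +41 back to x +23, its underside 68 mm above the floor plate, so the rack can only be slid in, not lowered in from above.
- catch (a joint): Blue gravity catch: one frame with two noses, hinged along the dock's y axis at dock x +52 mm, 50 mm above the bench. Rad: 0 = down (its rest), grows as the noses rise, stop at 0.8. About 90 g, falls by its weight. The rack passing under lifts it to about 0.2 with a push of a few newtons; once the rack is home it drops to 0 behind it with 2 to 4 mm to spare.
- catch_nose_left (a point): Foot of the left nose's upright latch face (dock x -37, y +71.5 mm, about 50 mm above the bench when down). The nose spans y 62 to 84.5 mm (a thumb tab to 93) and x -37 to -77; its ramp rises toward the robot to 80 mm above the bench, about 105 while the rack lifts it. The 124 mm between the noses is open: push there with the fingers shut.
- catch_nose_right (a point): The same point on the right nose (dock x -37, y -71.5 mm), which mirrors the left.
- cartridge: Bystander: white test cartridge with blue lid, 36x36x56 mm, standing beyond the dock on its left. Origin: centre of its underside.
- timer: Bystander: white lab timer, 68x66x18 mm, lying left of the rack. Origin: centre of its underside.
- buffer: Bystander: white bottle with blue cap, 60 mm thick, 147 mm high, standing behind the dock. Origin: centre of its underside.

How it is judged:
By the outcome, as a careful person would: the job done as asked, in the order asked, and still so for the second after the job is handed in, with the robot touching nothing.
It also fails if it takes over 64 s, if anything falls off the work surface, if the arm or the gripper's body presses on something with over 40 N, if the wrist force passes 120 N, or if a joint passes its speed limit or range.

### The arm

A 6-joint arm with a two-finger parallel gripper is mounted at the origin on a cart in front of the work surface, level with it; the furniture and walls round the work are solid. World frame = base frame: x ahead of the robot, y to its left, z up, the work surface at z = 0. Lengths are in m, angles in rad, forces in N, time in s.
With the tool pointing down it reaches from about 0.35 to 0.975 m from the base axis. Payload 4.9 kg.
Tool frame: the origin (TCP) lies midway between the tips of the shut fingers; the grasp point (between the pads) lies 19 mm behind it; z points along the fingers, y is the line along which they close (so a half turn about z gives the same grasp; the last joint's range is limited). The gripper opens to 85 mm and grips with 20 to 120 N. Pads are 22 mm wide; open, the fingers measure 114 mm over their backs; the gripper's body (76 mm by 85 mm) begins 54 mm behind the grasp point. The pads swing forward as they close: fully open they stand 13 mm farther back than shut.
Start: joints at [1.215, 0.053, 1.613, -0, 1.476, -0.119], TCP at [0.147, 0.608, 0.231] pointing down, gripper open.
Joint ranges: [-3.01, 3.01], [-1.01, 2.22], [0.06, 2.58], [-1.02, 4.17], [0.09, 2.62], [-3.14, 3.14]. Speed limits (rad/s): [2.57, 2.57, 3.14, 3.14, 3.14, 3.14].

### API

Orientations are given as a unit quaternion [w, x, y, z].
In Python, from plant import state, grab_frame, job_done, cut_out, place_of gives the robot as it stands.
- The arm moves only by the tool jog_arm, never from a script. Its argument "motion" is text: rows parted by semicolons, each of 7 numbers parted by spaces: the opening in per cent of the stroke, from 0 (shut) to 100 (fully open), then the shift along the tool's x, y, z as a fraction of full scale, then the turn, a rotation vector about the tool's x, y, z as a fraction of full scale. A call has exactly 5 rows; each row is the pose to reach, as a shift and turn from the pose commanded when the call began, along the tool's axes at that moment; what a row does not reach only later rows make up. Full scale, the value 1, is 50 cm for a shift and 1.5 rad for a turn. A row lasts 1/8 s, in which the tool goes at most 62.5 mm and 10.7 degrees, less where a joint would pass 70% of its speed; a pose out of reach is approached as far as the arm can. A call with a number of a shift or a turn outside -1 to 1 is refused whole. A call with a gripper value outside its range is refused whole. The fingers move at their own pace and stop on an object; the grip force is fixed at half the most. Time passes only in rows, so rows that repeat a pose let the fingers close, or fill a call up. It gives the time, the measured TCP pose, the force, the opening and the grip force at its end, in the units of the state.
- state(): the state, without advancing time (a new reading comes with each control period).
- grab_frame(name): name is "scene" or "side" or "wrist"; returns a dict with "color" (420x560x3 uint8, red, green, blue), "range_z" (420x560 float32, m along the optical axis (not along the pixel's ray), 0 where there is no reading), "intrinsics" (3x3 intrinsics, pixels), "world_from_camera" (4x4, takes a point from camera to world coordinates). Camera axes: x right, y up, looking along -z (the intrinsics and any distortion apply to the point x, -y, -z); pixel columns grow to the right and rows downward; lengths in m; the calibration is good to about 2 mm. The wrist camera is an equidistant fisheye: a pixel r from the principal point sees the ray r / f radians off the axis. A picture is of the moment at which its call begins.
- job_done(): hands the job in; it is judged then, once.
Trained networks look in the newest picture that a camera, given by its name, has taken for a name from the list of things; names that differ only in an ending like _2 or _b are one class to them, and where a whole thing is asked for, a point or a joint stands for the part that bears it (a point fixed in the world has none). Each returns a list of dicts, best first, with "p" (0 to 1); they miss things now and then, are a little off and sometimes report something else, mostly with a low value. They report only what shows in the picture. A call takes as long as a camera call.
- cut_out(camera, thing): "pixels" (420x560 bool, what is visible of it).
- place_of(camera, thing): "at" ([x, y, z] in m, in world coordinates, good to about 4 mm: a listed point, or the origin of a listed thing).
The state is a dict: "time": time; "joint_pos": joint angles; "joint_vel": joint speeds; "joint_efforts": joint torques, N m; "tool_pos": TCP position; "tool_rot": TCP orientation; "contact_force": force on the tool from outside, world axes, zero at the start; "ft_torque": the same for the moment, N m; "gripper_width": opening from 0.0 (shut) to 1.0 (fully open); "grasp_force": force on a finger pad.
Only numpy, scipy, OpenCV 4.12 (cv2) and the standard library are available. Lean on these libraries where they do the work, as an engineer would, in place of code of your own. Each camera call takes 0.05 s, during which the arm holds its last target. There are 200 camera calls.

## Working session

There is one attempt and no reset: what is moved stays moved. The work goes in short steps, Python scripts to look and compute and a tool call to move; the robot and the scene stay as the last step left them, time stands still between calls to the robot, and variables do not carry over. Pictures are saved under pics/ and viewed, at most 10 in all, crops included, and the job is handed in when it is done.

Besides the shell and the picture viewer there is one more tool, called after ">>>" as name(argument=value, ...) on one line, values as JSON. jog_arm: Moves the arm, as the interface text tells. Shift numbers are shares of 50 cm and turn numbers shares of 1.5 rad, none past 1 either way. Its arguments: {"type":"object","properties":{"motion":{"type":"string"}},"required":["motion"]}

```bash
mkdir -p pics; cat > h.py <<'E'
import numpy as np, cv2
from plant import state, grab_frame, job_done, cut_out, place_of
from scipy.spatial.transform import Rotation as R
def cloud(f,m):
    K=f["intrinsics"];z=f["range_z"];v,u=np.where(m&(z>0));d=z[v,u]
    p=np.c_[(u-K[0,2])/K[0,0]*d,-(v-K[1,2])/K[1,1]*d,-d]
    T=f["world_from_camera"];return p@T[:3,:3].T+T[:3,3]
def rot():
    q=state()["tool_rot"];return R.from_quat([q[1],q[2],q[3],q[0]])
E
python3 - <<'E'
from h import *
np.set_printoptions(precision=4,suppress=True)
ims=[]
for c in("scene","side"):
    f=grab_frame(c);ims.append(f["color"])
    for t in("rack","rack_rear","tube_a","tube_b","tube_c","dock","dock_front","dock_guides","dock_stop","catch_nose_left","catch_nose_right","timer","buffer","cartridge"):
        r=place_of(c,t)
        print(c,t,[(np.round(x["at"],4),round(x["p"],2)) for x in r[:2]])
    cv2.imwrite(f"pics/{c}0.png",cv2.cvtColor(f["color"],cv2.COLOR_RGB2BGR))
s=state();print(s);print(rot().as_matrix())
E
```

```text
scene rack [(array([0.4665, 0.0069, 0.0014]), 0.89)]
scene rack_rear [(array([0.4389, 0.0085, 0.0332]), 0.81), (array([ 0.442 ,  0.1918, -0.0003]), 0.27)]
scene tube_a []
scene tube_b []
scene tube_c []
scene dock [(array([ 0.6135, -0.3377, -0.0039]), 0.87), (array([ 0.4998, -0.353 ,  0.0041]), 0.64)]
scene dock_front [(array([ 0.5018, -0.353 ,  0.0064]), 0.64)]
scene dock_guides []
scene dock_stop [(array([ 0.6502, -0.3328,  0.0082]), 0.59)]
scene catch_nose_left [(array([ 0.5727, -0.274 ,  0.0536]), 0.8)]
scene catch_nose_right [(array([ 0.5862, -0.4101,  0.0496]), 0.95), (array([ 0.7549, -0.2554, -0.    ]), 0.38)]
scene timer [(array([ 0.4442,  0.1933, -0.0006]), 0.73), (array([ 0.6143, -0.3334, -0.0018]), 0.19)]
scene buffer [(array([ 0.7552, -0.2569, -0.0002]), 0.76)]
scene cartridge [(array([ 0.7564, -0.1609, -0.0027]), 0.82), (array([ 0.5396, -0.3449,  0.0049]), 0.28)]
side rack [(array([0.4683, 0.0054, 0.0002]), 0.9), (array([ 0.5706, -0.2697,  0.0549]), 0.2)]
side rack_rear [(array([0.4393, 0.008 , 0.029 ]), 0.86), (array([ 0.5418, -0.3451,  0.0082]), 0.52)]
side tube_a [(ar
[... 840 characters left out ...]
39)]
side cartridge [(array([ 0.7537, -0.1633,  0.0028]), 0.81), (array([0.4678, 0.0052, 0.0029]), 0.49)]
{'time': 1.5, 'joint_pos': array([ 1.215 ,  0.0527,  1.6129, -0.    ,  1.476 , -0.119 ]), 'joint_vel': array([ 0.0003,  0.0002, -0.0005, -0.0001, -0.    ,  0.0006]), 'joint_efforts': array([ -0.0001, -39.3683, -37.0445,  -0.0002,   0.0007,  -0.    ]), 'tool_pos': array([0.1466, 0.6075, 0.2313]), 'tool_rot': array([ 0.    ,  0.1181,  0.993 , -0.    ]), 'contact_force': array([ 0.0396, -0.4071,  0.2325]), 'ft_torque': array([ 0.0437, -0.0056,  0.0561]), 'grasp_force': 0.0, 'gripper_width': 1.0013255881554288}
[[-0.9721  0.2346  0.    ]
 [ 0.2346  0.9721 -0.    ]
 [-0.     -0.     -1.    ]]
```

View pics/scene0.png

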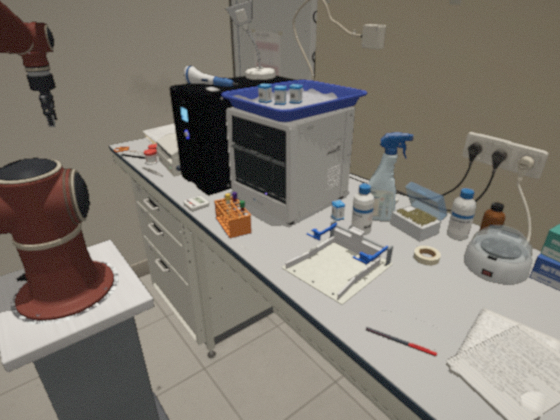

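View pics/side0.png

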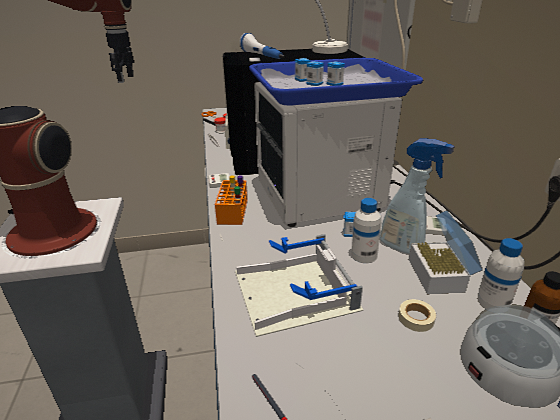

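```bash
python3 - <<'E'
from h import *
np.set_printoptions(precision=4,suppress=True)
for c in("scene","side"):
    f=grab_frame(c);P=cloud(f,np.ones((420,560),bool))
    b=P[(P[:,1]>-.13)&(P[:,1]<.25)&(P[:,2]>.12)&(P[:,0]>.3)&(P[:,0]<1)]
    for zl,zh in((.12,.2),(.2,.3),(.3,.4),(.4,.6)):
        q=b[(b[:,2]>zl)&(b[:,2]<zh)]
        if len(q): print(c,zl,len(q),np.percentile(q,2,axis=0),np.percentile(q,98,axis=0))
    m=cut_out(c,"rack")
    q=cloud(f,m[0]["pixels"]);q=q[(q[:,2]>.052)&(q[:,2]<.07)]
    r=cv2.minAreaRect((q[:,:2]*1000).astype(np.float32));print(c,"rack",len(q),r)
E
```

```text
scene 0.12 3562 [ 0.4945 -0.1161  0.1218] [0.8689 0.225  0.1989]
scene 0.2 5051 [ 0.4944 -0.1159  0.2012] [0.8682 0.2255 0.2972]
scene 0.3 5851 [ 0.4973 -0.115   0.3022] [0.9224 0.2389 0.37  ]
scene rack 294 ((468.41259765625, 1.3842697143554688), (143.32383728027344, 68.32610321044922), 80.21975708007812)
side 0.12 4445 [ 0.5043 -0.1174  0.1218] [0.8807 0.2102 0.1989]
side 0.2 6572 [ 0.5052 -0.1174  0.2016] [0.8809 0.2105 0.2978]
side 0.3 8333 [ 0.515  -0.1168  0.3026] [0.9237 0.2312 0.3707]
side rack 420 ((472.6794128417969, 1.902099609375), (144.5978546142578, 68.13286590576172), 78.02190399169922)
```

```bash
python3 - <<'E'
from h import *
for c in("scene","side"):
    f=grab_frame(c);P=cloud(f,np.ones((420,560),bool))
    for y in np.arange(-.12,.26,.03):
        o=[]
        for zl,zh in((.105,.2),(.2,.3),(.3,.45)):
            q=P[(abs(P[:,1]-y)<.015)&(P[:,2]>zl)&(P[:,2]<zh)&(P[:,0]>.3)&(P[:,0]<1)]
            o.append((len(q),np.round(np.percentile(q[:,0],[1,10]),3)) if len(q)>5 else None)
        print(c,round(y,2),o)
E
```

```text
scene -0.12 [(778, array([0.595, 0.598])), (932, array([0.594, 0.598])), (444, array([0.578, 0.597]))]
scene -0.09 [(1177, array([0.597, 0.602])), (1426, array([0.595, 0.6  ])), (1217, array([0.568, 0.595]))]
scene -0.06 [(197, array([0.587, 0.595])), (248, array([0.587, 0.593])), (186, array([0.563, 0.566]))]
scene -0.03 [(192, array([0.583, 0.592])), (238, array([0.586, 0.59 ])), (192, array([0.561, 0.564]))]
scene 0.0 [(189, array([0.579, 0.588])), (217, array([0.584, 0.587])), (216, array([0.56 , 0.564]))]
scene 0.03 [(174, array([0.576, 0.585])), (220, array([0.576, 0.582])), (412, array([0.559, 0.579]))]
scene 0.06 [(162, array([0.574, 0.582])), (207, array([0.576, 0.58 ])), (704, array([0.557, 0.578]))]
scene 0.09 [(155, array([0.57 , 0.578])), (188, array([0.573, 0.576])), (326, array([0.554, 0.571]))]
scene 0.12 [(158, array([0.566, 0.575])), (181, array([0.569, 0.573])), (477, array([0.554, 0.571]))]
scene 0.15 [(173, array([0.564, 0.565])), (199, array([0.565, 0.565])), (291, array([0.552, 0.568]))]
scene 0.18 [None, None, (462, array([0.583, 0.614]))]
scene 0.21 [(763, ar
[... 747 characters left out ...]
[0.579, 0.584])), (284, array([0.561, 0.582]))]
side 0.06 [(68, array([0.576, 0.584])), (113, array([0.575, 0.581])), (982, array([0.562, 0.653]))]
side 0.09 [(71, array([0.571, 0.58 ])), (102, array([0.571, 0.577])), (393, array([0.557, 0.581]))]
side 0.12 [(63, array([0.569, 0.577])), (92, array([0.569, 0.574])), (579, array([0.556, 0.618]))]
side 0.15 [(110, array([0.567, 0.568])), (145, array([0.567, 0.568])), (626, array([0.565, 0.583]))]
side 0.18 [None, None, (811, array([0.584, 0.622]))]
side 0.21 [(740, array([0.496, 0.503])), (880, array([0.496, 0.502])), (603, array([0.496, 0.503]))]
side 0.24 [(11, array([0.496, 0.496])), (16, array([0.496, 0.496])), (292, array([0.496, 0.521]))]
```

>>> jog_arm(motion="100 -0.08 -0.09 0 0 0 0.11; 100 -0.16 -0.18 0 0 0 0.22; 100 -0.24 -0.27 0 0 0 0.33; 100 -0.32 -0.36 0 0 0 0.44; 100 -0.4 -0.45 0 0 0 0.55")

```text
time: 2.42
tool_pos: [0.2888, 0.3403, 0.2316]
tool_rot: [0.0, 0.508, 0.861, 0.0]
contact_force: [0.5, 0.6, 0.3]
gripper_width: 1.005
grasp_force: 0.0
```

```bash
cat >> h.py <<'E'
def to(p,az,z0=True):
    "fractions from measured pose to world pos p with tool down, y azimuth az (deg)"
    s=state();r=rot();M=r.as_matrix()
    a=np.radians(az);y=np.array([np.cos(a),np.sin(a),0]);z=np.array([0,0,-1.]);T=np.c_[np.cross(y,z),y,z]
    d=M.T@(np.array(p)-s["tool_pos"])
    print("t",round(s["time"],2),"pos",s["tool_pos"].round(4),"yaz",np.degrees(np.arctan2(M[1,1],M[0,1])).round(2),"shift",(d/.5).round(4),"turn",(R.from_matrix(M.T@T).as_rotvec()/1.5).round(4),"F",s["contact_force"].round(2))
E
python3 -c "
from h import *
to([.46,.006,.23],-8)"
```

```text
t 2.42 pos [0.2888 0.3403 0.2316] yaz 28.89 shift [-0.7507 -0.0232  0.0031] turn [ 7.000e-04 -2.000e-04  4.292e-01] F [0.48 0.59 0.29]
```

>>> jog_arm(motion="100 -0.12 -0.005 0 0 0 0.11; 100 -0.24 -0.01 0 0 0 0.22; 100 -0.36 -0.015 0 0 0 0.33; 100 -0.48 -0.02 0 0 0 0.43; 100 -0.6 -0.023 0 0 0 0.43")

```text
time: 3.05
tool_pos: [0.425, 0.0724, 0.2318]
tool_rot: [0.0, 0.754, 0.657, 0.001]
contact_force: [1.1, 1.2, -0.5]
gripper_width: 1.001
grasp_force: 0.0
```

```bash
python3 -c "
from h import *
to([.46,.006,.23],-8)"
```

```text
t 3.05 pos [0.425  0.0724 0.2318] yaz -7.86 shift [-0.122   0.0874  0.0037] turn [ 0.0011 -0.0003  0.0017] F [ 1.13  1.22 -0.49]
```

>>> jog_arm(motion="100 -0.06 0.045 0 0 0 0; 100 -0.12 0.087 0 0 0 0; 100 -0.12 0.087 0 0 0 0; 100 -0.12 0.087 0 0 0 0; 100 -0.12 0.087 0 0 0 0")

```text
time: 3.68
tool_pos: [0.459, 0.0098, 0.2313]
tool_rot: [-0.0, 0.753, 0.658, 0.0]
contact_force: [0.2, 0.0, 0.1]
gripper_width: 0.994
grasp_force: 0.0
```

```bash
cat >> h.py <<'E'
def wcloud(f,m):
    K=f["intrinsics"];z=f["range_z"];v,u=np.where(m&(z>0));d=z[v,u]
    n=np.c_[(u-K[0,2])/K[0,0],(v-K[1,2])/K[1,1]];th=np.hypot(*n.T)+1e-9
    q=n*(np.tan(th)/th)[:,None]
    p=np.c_[q[:,0]*d,-q[:,1]*d,-d]
    T=f["world_from_camera"];return p@T[:3,:3].T+T[:3,3]
E
python3 - <<'E'
from h import *
to([.46,.006,.23],-8)
f=grab_frame("wrist");cv2.imwrite("pics/w1.png",cv2.cvtColor(f["color"],cv2.COLOR_RGB2BGR))
for t in("rack","rack_rear","tube_a"):
    print(t,[(np.round(x["at"],4),round(x["p"],2)) for x in place_of("wrist",t)[:4]])
m=cut_out("wrist","rack")[0]["pixels"]
q=wcloud(f,m);print(np.percentile(q[:,2],[1,50,90,99]))
q=q[(q[:,2]>.055)&(q[:,2]<.07)]
print(len(q),cv2.minAreaRect((q[:,:2]*1000).astype(np.float32)),f["world_from_camera"].round(3))
E
```

```text
t 3.67 pos [0.459  0.0098 0.2313] yaz -7.71 shift [-0.0073  0.0029  0.0027] turn [ 0.0001 -0.0001  0.0033] F [0.2 0.  0.1]
rack [(array([ 0.4697,  0.0024, -0.0014]), 0.65), (array([0.4996, 0.0305, 0.0019]), 0.52)]
rack_rear [(array([ 0.4877, -0.0286, -0.0014]), 0.71), (array([0.4339, 0.009 , 0.0282]), 0.69)]
tube_a [(array([ 4.781e-01,  3.720e-02, -4.000e-04]), 0.91), (array([ 0.4875, -0.0307,  0.003 ]), 0.75), (array([0.5002, 0.0305, 0.0019]), 0.54)]
[0.00115907 0.03212999 0.06389155 0.06485741]
3389 ((469.4615783691406, 4.0293121337890625), (139.72511291503906, 69.17747497558594), 78.08731079101562) [[ 0.991  0.127  0.039  0.468]
 [-0.133  0.947  0.292  0.085]
 [-0.    -0.294  0.956  0.374]
 [ 0.     0.     0.     1.   ]]
```

View pics/w1.png

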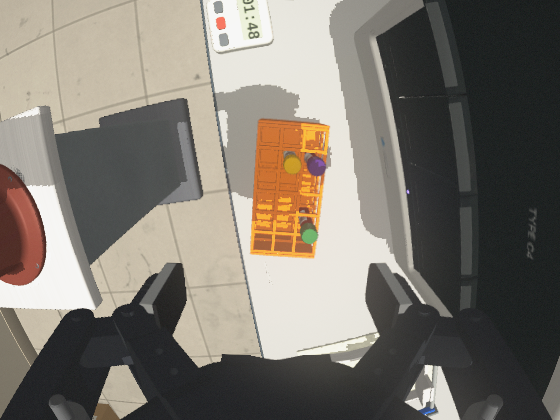

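```bash
python3 -c "
from h import *
to([.4695,.004,.031],-11.9)"
```

```text
t 3.92 pos [0.4592 0.0095 0.2314] yaz -7.74 shift [-0.0081  0.0217  0.4008] turn [ 0.0002 -0.      0.0484] F [0.03 0.22 1.39]
```

>>> jog_arm(motion="100 -0.008 0.022 0.07 0 0 0.048; 100 -0.008 0.022 0.14 0 0 0.048; 100 -0.008 0.022 0.2 0 0 0.048; 100 -0.008 0.022 0.2 0 0 0.048; 100 -0.008 0.022 0.2 0 0 0.048")

```text
time: 4.55
tool_pos: [0.4705, 0.0036, 0.1327]
tool_rot: [0.001, 0.777, 0.63, 0.001]
contact_force: [0.8, 0.3, 0.8]
gripper_width: 1.003
grasp_force: 0.0
```

```bash
python3 -c "
from h import *
to([.4695,.004,.031],-11.9)
f=grab_frame('wrist')
m=cut_out('wrist','rack')[0]['pixels'];q=wcloud(f,m);q=q[(q[:,2]>.055)&(q[:,2]<.07)]
print(len(q),cv2.minAreaRect((q[:,:2]*1000).astype(np.float32)))"
```

```text
t 4.55 pos [0.4705 0.0036 0.1327] yaz -11.9 shift [ 0.0004 -0.0025  0.2033] turn [ 0.0012 -0.0001 -0.0001] F [0.79 0.29 0.77]
6852 ((469.3298645019531, 4.0388336181640625), (139.34405517578125, 69.2397689819336), 77.99080657958984)
```

>>> jog_arm(motion="100 0 -0.002 0.05 0 0 0; 100 0 -0.002 0.1 0 0 0; 100 0 -0.002 0.15 0 0 0; 100 0 -0.002 0.203 0 0 0; 100 0 -0.002 0.203 0 0 0")

```text
time: 5.28
tool_pos: [0.4678, 0.0039, 0.0291]
tool_rot: [-0.001, 0.777, 0.63, -0.001]
contact_force: [0.9, 0.1, 0.4]
gripper_width: 0.999
grasp_force: 0.0
```

>>> jog_arm(motion="60 0 0 0 0 0 0; 60 0 0 0 0 0 0; 60 0 0 0 0 0 0; 60 0 0 0 0 0 0; 60 0 0 0 0 0 0")

```text
time: 5.9
tool_pos: [0.4708, 0.0035, 0.0322]
tool_rot: [0.002, 0.777, 0.63, 0.001]
contact_force: [0.8, 0.3, 7.2]
gripper_width: 0.78
grasp_force: 66.4
```

```bash
python3 -c "
from h import *
to([.4695,.004,.031],-11.9);print(state()['grasp_force'],state()['gripper_width'])
f=grab_frame('wrist');cv2.imwrite('pics/w2.png',cv2.cvtColor(f['color'],cv2.COLOR_RGB2BGR))"
```

```text
t 5.9 pos [0.4708 0.0035 0.0322] yaz -11.91 shift [ 0.0005 -0.0027  0.0024] turn [ 0.0028 -0.0002 -0.0002] F [0.8  0.32 7.16]
66.44368266686797 0.7803366839285645
```

View pics/w2.png

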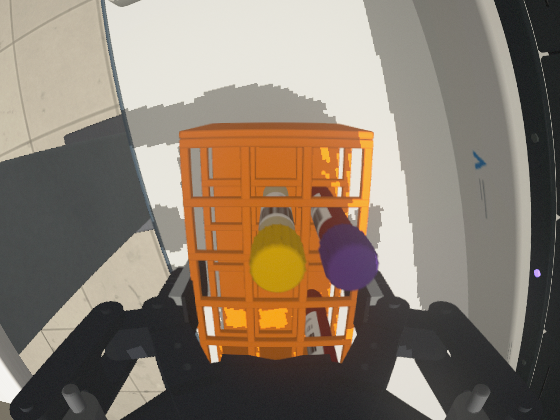

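>>> jog_arm(motion="60 0 0 -0.03 0 0 0; 60 0 0 -0.07 0 0 0; 60 0 0 -0.13 0 0 0; 60 0 0 -0.2 0 0 0; 60 0 0 -0.26 0 0 0")

```text
time: 6.58
tool_pos: [0.4683, 0.0038, 0.1614]
tool_rot: [0.0, 0.777, 0.63, 0.0]
contact_force: [-0.0, -0.5, -2.1]
gripper_width: 0.787
grasp_force: 67.4
```

```bash
python3 -c "
from h import *
to([.46,-.50,.18],6.5);print(state()['grasp_force'],state()['gripper_width'])"
```

```text
t 6.58 pos [0.4683 0.0038 0.1614] yaz -11.92 shift [-0.9894  0.1917 -0.0371] turn [ 2.000e-04  0.000e+00 -2.143e-01] F [-0.01 -0.53 -2.06]
67.43660101667047 0.7869199741857831
```

>>> jog_arm(motion="60 -0.05 0.01 -0.02 0 0 -0.01; 60 -0.14 0.028 -0.04 0 0 -0.04; 60 -0.24 0.047 -0.04 0 0 -0.07; 60 -0.34 0.066 -0.04 0 0 -0.1; 60 -0.44 0.085 -0.04 0 0 -0.13")

```text
time: 7.2
tool_pos: [0.4642, -0.2216, 0.1802]
tool_rot: [-0.0, 0.711, 0.703, 0.0]
contact_force: [0.9, -0.1, -2.2]
gripper_width: 0.779
grasp_force: 67.4
```

```bash
python3 -c "
from h import *
to([.46,-.50,.18],6.5);print(state()['grasp_force'],state()['gripper_width'])"
```

```text
t 7.2 pos [ 0.4642 -0.2216  0.1802] yaz -0.66 shift [-5.569e-01 -2.000e-03  3.000e-04] turn [ 0.     -0.0001 -0.0833] F [ 0.92 -0.12 -2.16]
67.42619711905718 0.7794207099145262
```

>>> jog_arm(motion="60 -0.1 0 0 0 0 -0.02; 60 -0.2 0 0 0 0 -0.04; 60 -0.3 0 0 0 0 -0.06; 60 -0.39 0 0 0 0 -0.083; 60 -0.46 0 0 0 0 -0.083")

```text
time: 7.82
tool_pos: [0.4612, -0.4517, 0.1798]
tool_rot: [-0.0, 0.667, 0.745, 0.0]
contact_force: [0.4, -0.4, -1.9]
gripper_width: 0.783
grasp_force: 67.4
```

>>> jog_arm(motion="60 -0.05 0 0 0 0 0; 60 -0.07 0 0 0 0 0; 60 -0.07 0 0 0 0 0; 60 -0.07 0 0 0 0 0; 60 -0.07 0 0 0 0 0")

```text
time: 8.45
tool_pos: [0.4659, -0.4841, 0.1799]
tool_rot: [-0.0, 0.666, 0.746, 0.0]
contact_force: [0.2, 0.3, -2.6]
gripper_width: 0.782
grasp_force: 67.4
```

```bash
python3 - <<'E'
from h import *
to([.46,-.50,.18],6.5);print(state()['grasp_force'])
f=grab_frame("wrist");cv2.imwrite("pics/w3.png",cv2.cvtColor(f["color"],cv2.COLOR_RGB2BGR))
for t in("rack","dock","dock_front","dock_guides","dock_stop","catch_nose_left","catch_nose_right"):
    print(t,[(np.round(x["at"],4),round(x["p"],2)) for x in place_of("wrist",t)[:2]])
np.savez("w3.npz",P=wcloud(f,np.ones((420,560),bool)),**{k:f[k] for k in("range_z","intrinsics","world_from_camera","color")})
E
```

```text
t 8.45 pos [ 0.4659 -0.4841  0.1799] yaz 6.44 shift [-0.0303 -0.0154 -0.0002] turn [-0.0001 -0.0002 -0.0007] F [ 0.22  0.33 -2.58]
67.44669198989868
rack []
dock [(array([ 0.6168, -0.3405, -0.0008]), 0.75), (array([ 0.5043, -0.3516,  0.003 ]), 0.26)]
dock_front [(array([ 0.5034, -0.3509,  0.0027]), 0.65), (array([ 0.5407, -0.3432,  0.0058]), 0.21)]
dock_guides [(array([ 0.5452, -0.3416,  0.0051]), 0.68), (array([ 0.4848, -0.4458,  0.1517]), 0.38)]
dock_stop [(array([ 0.6551, -0.3356,  0.0072]), 0.87)]
catch_nose_left [(array([ 0.4836, -0.4484,  0.1525]), 0.72)]
catch_nose_right [(array([ 0.587 , -0.4164,  0.0518]), 0.65)]
```

View pics/w3.png

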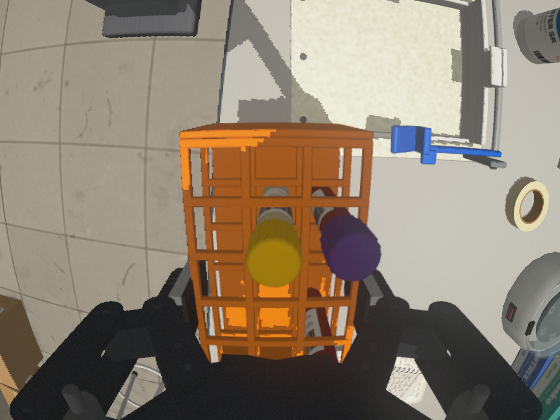

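>>> jog_arm(motion="60 -0.06 0 0 0 0 0; 60 -0.12 0 0 0 0 0; 60 -0.2 0 0 0 0 0; 60 -0.22 0 0 0 0 0; 60 -0.22 0 0 0 0 0")

```text
time: 9.48
tool_pos: [0.4778, -0.5944, 0.1793]
tool_rot: [-0.0, 0.667, 0.745, 0.0]
contact_force: [0.4, -0.1, -2.8]
gripper_width: 0.782
grasp_force: 67.6
```

```bash
python3 - <<'E'
from h import *
to([.46,-.58,.18],6.5)
f=grab_frame("wrist");cv2.imwrite("pics/w4.png",cv2.cvtColor(f["color"],cv2.COLOR_RGB2BGR))
for t in("dock","dock_front","dock_guides","dock_stop","catch_nose_left","catch_nose_right"):
    print(t,[(np.round(x["at"],4),round(x["p"],2)) for x in place_of("wrist",t)[:2]])
P=wcloud(f,np.ones((420,560),bool));np.save("w4.npy",P)
# dock coords under guess
o=np.array([.6135,-.3385]);a=np.radians(6.5);c,s=np.cos(a),np.sin(a)
d=np.c_[(P[:,:2]-o)@np.array([[c,-s],[s,c]]),P[:,2]]
g=d[(d[:,2]>.014)&(d[:,2]<.03)&(abs(d[:,1])<.11)&(d[:,0]>-.16)&(d[:,0]<.04)]
for x in np.arange(-.15,.04,.01):
    q=g[abs(g[:,0]-x)<.005]
    for sd in(-1,1):
        r=q[q[:,1]*sd>.05]
        if len(r)>3: print(round(x,3),sd,len(r),np.percentile(r[:,1],[3,50,97]).round(4),end=" | ")
    print()
st=d[(d[:,2]>.015)&(d[:,2]<.042)&(abs(d[:,1])<.06)&(d[:,0]>.0)&(d[:,0]<.06)]
for y in np.arange(-.06,.061,.02):
    q=st[abs(st[:,1]-y)<.01]
    if len(q)>3: print("stop",round(y,2),len(q),np.percentile(q[:,0],[3,20,50]).round(4))
pl=d[(abs(d[:,2]-.004)<.003)&(abs(d[:,1])<.09)&(d[:,0]<-.1)&(d[:,0]>-.2)]
E
```

```text
t 9.47 pos [ 0.4778 -0.5944  0.1793] yaz 6.36 shift [ 0.0327 -0.0323 -0.0013] turn [-0.0001 -0.0007 -0.0017] F [ 0.39 -0.12 -2.76]
dock [(array([ 0.5866, -0.4135,  0.0523]), 0.56)]
dock_front []
dock_guides []
dock_stop []
catch_nose_left []
catch_nose_right [(array([ 0.584 , -0.414 ,  0.0524]), 0.72)]
-0.15 -1 24 [-0.0839 -0.0824 -0.0795] | 
-0.14 -1 80 [-0.0836 -0.0821 -0.0783] | 
-0.13 -1 73 [-0.0823 -0.0807 -0.0773] | 
-0.12 -1 78 [-0.0811 -0.0793 -0.0762] | 
-0.11 -1 78 [-0.0799 -0.078  -0.0744] | 
-0.1 -1 73 [-0.0784 -0.0769 -0.0737] | 
-0.09 -1 74 [-0.0772 -0.0756 -0.0717] | 
-0.08 -1 74 [-0.076  -0.0743 -0.0704] | 
-0.07 -1 69 [-0.0748 -0.0735 -0.0702] | 
-0.06 -1 69 [-0.0748 -0.0732 -0.07  ] | 
-0.05 -1 66 [-0.0746 -0.0736 -0.0696] | 
-0.04 -1 59 [-0.0747 -0.0737 -0.0702] | 
-0.03 -1 27 [-0.0747 -0.0741 -0.0731] | 
-0.02 -1 14 [-0.0748 -0.0741 -0.0739] | 

0.0 -1 6 [-0.0747 -0.0742 -0.0741] | 
0.01 -1 17 [-0.0746 -0.074  -0.0736] | 
0.02 -1 15 [-0.0745 -0.0741 -0.0734] | 
0.03 -1 52 [-0.0744 -0.0602 -0.0504] | 
stop -0.06 126 [0.0342 0.0348 0.0353]
stop -0.04 223 [0.0341 0.0347 0.0352]
stop -0.02 7 [0.034  0.0344 0.0352]
```

View pics/w4.png

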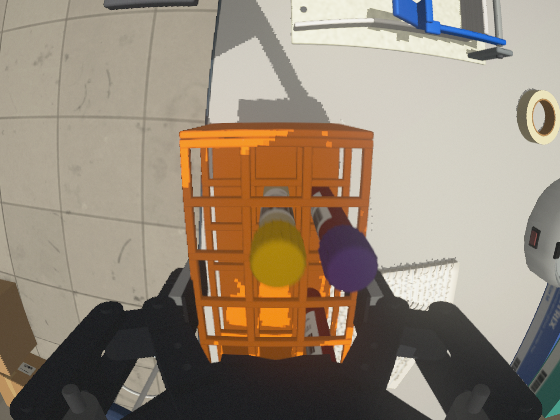

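```bash
python3 - <<'E'
from h import *
o=np.array([.6135,-.3385]);a=np.radians(6.5);c,s=np.cos(a),np.sin(a)
for n in("w3","w4"):
    P=np.load("w3.npz")["P"] if n=="w3" else np.load("w4.npy")
    d=np.c_[(P[:,:2]-o)@np.array([[c,-s],[s,c]]),P[:,2]]
    g=d[(d[:,2]>.018)&(d[:,2]<.03)&(abs(d[:,1])<.11)&(d[:,0]>-.16)&(d[:,0]<.03)]
    for lo,hi in((-.15,-.13),(-.06,-.04),(-.03,.0),(0,.025)):
        q=g[(g[:,0]>lo)&(g[:,0]<hi)]
        print(n,lo,[(len(r),np.percentile(r[:,1],[3,50,97]).round(4)) for r in(q[q[:,1]<-.05],q[q[:,1]>.05]) if len(r)>3])
    st=d[(d[:,2]>.015)&(d[:,2]<.042)&(abs(d[:,1])<.06)&(d[:,0]>.02)&(d[:,0]<.05)]
    print("stop",[np.median(st[abs(st[:,1]-y)<.01,0]).round(4) for y in(-.05,-.03,0,.03,.05)])
    t=np.array([.4659,-.4841] if n=="w3" else [.4778,-.5944])
    r=P[(abs(P[:,0]-t[0])<.08)&(abs(P[:,1]-t[1])<.09)]
    r=r[(r[:,2]>.2)&(r[:,2]<.214)] ; print(len(r),np.median(r[:,2]))
    R_=cv2.minAreaRect((r[:,:2]*1000).astype(np.float32));print(R_,np.array(R_[0])/1000-t)
to([.46,-.58,.18],6.5)
E
```

```text
w3 -0.15 []
w3 -0.06 [(29, array([-0.0738, -0.0717, -0.0697]))]
w3 -0.03 [(48, array([-0.074 , -0.0715, -0.0694]))]
w3 0 [(99, array([-0.0735, -0.071 , -0.0689])), (72, array([0.0735, 0.0743, 0.0773]))]
stop [np.float64(0.0353), np.float64(0.0353), np.float64(0.0351), np.float64(0.0351), np.float64(0.0349)]
16944 0.2109474756934489
((463.24920654296875, -467.08038330078125), (94.1329574584961, 106.6658935546875), 5.242353916168213) [-0.00265079  0.01701962]
w4 -0.15 [(120, array([-0.0837, -0.0812, -0.078 ]))]
w4 -0.06 [(115, array([-0.0747, -0.0729, -0.0697]))]
w4 -0.03 [(10, array([-0.0748, -0.0744, -0.074 ]))]
w4 0 [(16, array([-0.0746, -0.0741, -0.0737]))]
stop [np.float64(0.0353), np.float64(0.0352), np.float64(nan), np.float64(nan), np.float64(nan)]
17090 0.21032969339928592
((475.42071533203125, -577.0556640625), (93.98487854003906, 106.34917449951172), 4.791245460510254) [-0.00237928  0.01734434]
t 9.82 pos [ 0.4782 -0.5937  0.1801] yaz 6.42 shift [ 0.0313 -0.0332  0.0001] turn [ 0.      0.     -0.0009] F [-0.63 -0.95 -2.48]
  return _methods._mean(a, axis=axis, dtype=dtype,
  ret = ret.dtype.type(ret / rcount)
```

```bash
python3 - <<'E'
from h import *
s=state();M=rot().as_matrix();P=np.load("w4.npy")
q=(P-s["tool_pos"])@M   # tool frame: x ~ +y world, y ~ +x world, z down
r=q[(q[:,0]>.035)&(q[:,0]<.085)&(abs(q[:,1])<.06)&(q[:,2]<-.025)&(q[:,2]>-.036)]
print(len(r),np.percentile(r[:,2],[2,50,98]).round(4))
R_=cv2.minAreaRect((r[:,:2]*1000).astype(np.float32));print(R_);print(cv2.boxPoints(R_).round(1).tolist())
b=q[(q[:,0]>.05)&(q[:,0]<.1)&(abs(q[:,1])<.06)&(q[:,2]<.06)];print(np.percentile(b[:,2],[50,90,97,99,99.8]).round(4))
d=np.array([.6133,-.337]);a=np.radians(6.5)
f=d+np.array([np.cos(a),np.sin(a)])*-.117;print("front",f)
to([f[0],f[1],.18],6.5)
E
```

```text
8921 [-0.033  -0.0304 -0.027 ]
((52.146034240722656, -1.2269554138183594), (34.404022216796875, 68.83797454833984), 0.1152268573641777)
[[34.900001525878906, 33.20000076293945], [35.0, -35.70000076293945], [69.4000015258789, -35.599998474121094], [69.30000305175781, 33.20000076293945]]
[-0.03    0.0291  0.0299  0.0303  0.0307]
front [ 0.49705209 -0.35024478]
t 9.82 pos [ 0.4782 -0.5937  0.1801] yaz 6.42 shift [4.796e-01 9.190e-02 1.000e-04] turn [ 0.      0.     -0.0009] F [-0.63 -0.95 -2.48]
```

>>> jog_arm(motion="60 0.05 0.02 0 0 0 0; 60 0.14 0.04 0 0 0 0; 60 0.24 0.06 0 0 0 0; 60 0.34 0.08 0 0 0 0; 60 0.43 0.09 0 0 0 0")

```text
time: 10.45
tool_pos: [0.499, -0.3736, 0.1801]
tool_rot: [0.0, 0.666, 0.746, 0.0]
contact_force: [0.1, 0.5, -1.4]
gripper_width: 0.783
grasp_force: 67.6
```

>>> jog_arm(motion="60 0.04 0.005 0 0 0 0; 60 0.05 0.005 0.04 0 0 0; 60 0.05 0.005 0.09 0 0 0; 60 0.05 0.005 0.12 0 0 0; 60 0.05 0.005 0.12 0 0 0")

```text
time: 11.08
tool_pos: [0.4973, -0.3505, 0.1172]
tool_rot: [-0.002, 0.667, 0.745, -0.0]
contact_force: [0.6, -0.3, -2.3]
gripper_width: 0.779
grasp_force: 67.6
```

```bash
python3 -c "
from h import *
to([.5,-.3499,.0365],6.5);print(state()['grasp_force'])"
```

```text
t 11.07 pos [ 0.4973 -0.3505  0.1172] yaz 6.33 shift [1.000e-04 6.000e-03 1.614e-01] turn [-0.0019 -0.002  -0.002 ] F [ 0.55 -0.28 -2.33]
67.62564495205879
```

>>> jog_arm(motion="60 0 0.004 0.03 0 0 -0.001; 60 0 0.004 0.07 0 0 -0.001; 60 0 0.004 0.1 0 0 -0.001; 60 0 0.004 0.12 0 0 -0.001; 60 0 0.004 0.12 0 0 -0.001")

```text
time: 11.7
tool_pos: [0.4999, -0.3498, 0.0584]
tool_rot: [-0.001, 0.666, 0.746, 0.0]
contact_force: [0.1, -0.0, -2.7]
gripper_width: 0.785
grasp_force: 67.6
```

```bash
python3 -c "
from h import *
to([.5,-.3499,.0365],6.5)
f=grab_frame('side');im=cv2.resize(f['color'][200:350,200:400],(800,600),interpolation=cv2.INTER_CUBIC)
cv2.imwrite('pics/s1.png',cv2.cvtColor(im,cv2.COLOR_RGB2BGR))
to([.5,-.3499,.0365],6.5)"
```

```text
t 11.7 pos [ 0.4999 -0.3498  0.0584] yaz 6.48 shift [-0.0004  0.0002  0.0438] turn [-0.001  -0.0012 -0.0003] F [ 0.07 -0.03 -2.66]
t 11.75 pos [ 0.5004 -0.3502  0.0594] yaz 6.48 shift [ 0.0007 -0.0008  0.0458] turn [-0.0003 -0.0003 -0.0002] F [ 1.22  0.36 -1.86]
```

View pics/s1.png

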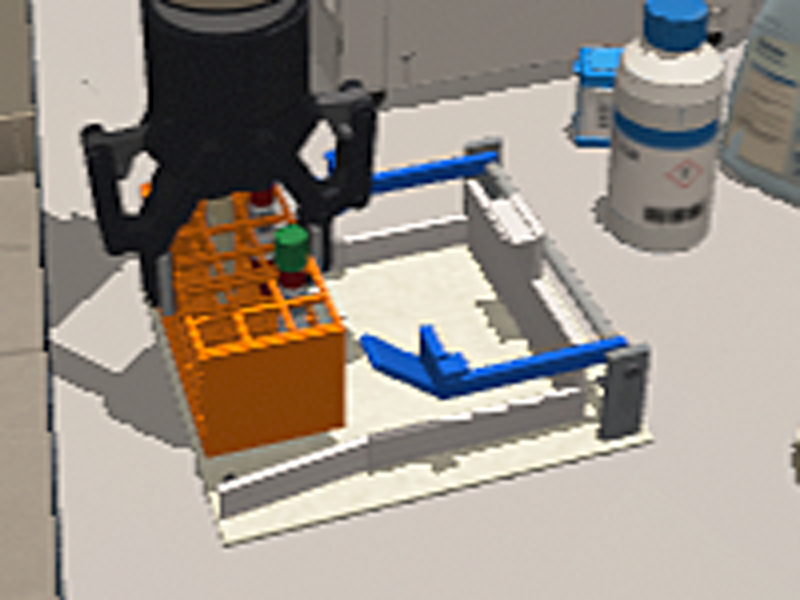

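>>> jog_arm(motion="60 0 0 0.015 0 0 0; 60 0 0 0.03 0 0 0; 60 0 0 0.038 0 0 0; 60 0 0 0.043 0 0 0; 60 0 0 0.043 0 0 0")

```text
time: 12.38
tool_pos: [0.5004, -0.3503, 0.0381]
tool_rot: [-0.0, 0.666, 0.746, 0.0]
contact_force: [0.3, 0.3, -2.4]
gripper_width: 0.778
grasp_force: 67.6
```

>>> jog_arm(motion="60 0 0 0.002 0 0 0; 60 0 0 0.004 0 0 0; 60 0 0 0.005 0 0 0; 60 0 0 0.005 0 0 0; 60 0 0 0.005 0 0 0")

```text
time: 13.0
tool_pos: [0.5007, -0.3505, 0.0364]
tool_rot: [0.0, 0.666, 0.746, -0.0]
contact_force: [-2.1, 1.8, 3.4]
gripper_width: 0.78
grasp_force: 67.9
```

>>> jog_arm(motion="80 0 0 0 0 0 0; 90 0 0 0 0 0 0; 100 0 0 0 0 0 0; 100 0 0 0 0 0 0; 100 0 0 0 0 0 0")

```text
time: 13.62
tool_pos: [0.5005, -0.3504, 0.0358]
tool_rot: [0.0, 0.666, 0.746, 0.0]
contact_force: [-0.4, 0.2, 0.5]
gripper_width: 0.998
grasp_force: 0.0
```

>>> jog_arm(motion="100 0 0 -0.05 0 0 0; 100 0 0 -0.12 0 0 0; 100 0 0 -0.2 0 0 0; 100 0 0 -0.26 0 0 0; 100 0 0 -0.26 0 0 0")

```text
time: 14.25
tool_pos: [0.5021, -0.3517, 0.1695]
tool_rot: [0.003, 0.666, 0.746, -0.0]
contact_force: [0.3, -0.3, -0.8]
gripper_width: 1.003
grasp_force: 0.0
```

```bash
python3 - <<'E'
from h import *
to([.5,-.35,.17],6.5)
o=np.array([.6133,-.337]);a=np.radians(6.5);c,s=np.cos(a),np.sin(a)
f=grab_frame("wrist");P=wcloud(f,np.ones((420,560),bool))
d=np.c_[(P[:,:2]-o)@np.array([[c,-s],[s,c]]),P[:,2]]
m=cut_out("wrist","rack")[0]["pixels"];q=wcloud(f,m);q=np.c_[(q[:,:2]-o)@np.array([[c,-s],[s,c]]),q[:,2]]
q=q[(q[:,2]>.06)&(q[:,2]<.073)];print(len(q),cv2.minAreaRect((q[:,:2]*1000).astype(np.float32)))
g=d[(d[:,2]>.018)&(d[:,2]<.03)&(abs(d[:,1])<.11)&(d[:,0]>-.06)&(d[:,0]<.03)]
print([(len(r),np.percentile(r[:,1],[3,50,97]).round(4)) for r in(g[g[:,1]<-.05],g[g[:,1]>.05])])
cv2.imwrite("pics/w5.png",cv2.cvtColor(f["color"],cv2.COLOR_RGB2BGR))
E
```

```text
t 14.25 pos [ 0.5021 -0.3517  0.1695] yaz 6.47 shift [ 0.0039 -0.0038 -0.001 ] turn [ 0.003   0.0034 -0.0003] F [ 0.29 -0.31 -0.81]
5545 ((-114.51374053955078, -0.33463287353515625), (139.9139862060547, 69.06795501708984), 89.77662658691406)
[(510, array([-0.0753, -0.0717, -0.07  ])), (259, array([0.0725, 0.0747, 0.077 ]))]
```

View pics/w5.png

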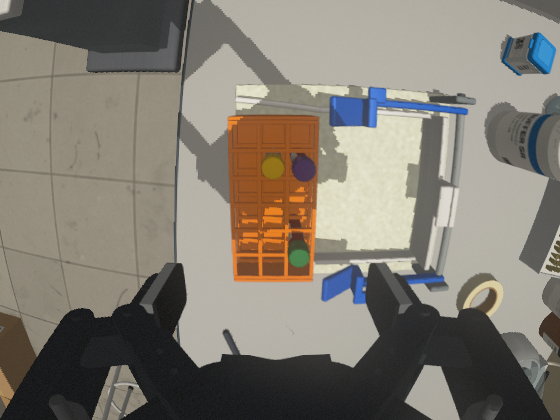

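>>> jog_arm(motion="0 0.004 -0.04 0 0 0 -0.1; 0 0.004 -0.08 0 0 0 -0.21; 0 0.004 -0.12 0 0 0 -0.32; 0 0.004 -0.155 0 0 0 -0.43; 0 0.004 -0.155 0 0 0 -0.54")

```text
time: 14.98
tool_pos: [0.4214, -0.3562, 0.163]
tool_rot: [-0.002, 0.316, 0.949, 0.001]
contact_force: [-1.0, -0.5, -0.5]
gripper_width: 0.002
grasp_force: 0.0
```

```bash
cat >> h.py <<'E'
D=np.array([.6133,-.3365]);A=np.radians(6.5);U=np.array([np.cos(A),np.sin(A)]);V=np.array([-U[1],U[0]])
def push(dx,z,tilt=10,dy=0):
    s=state();M=rot().as_matrix();t=np.radians(tilt);u=np.r_[U,0];k=np.array([0,0,1.])
    zt=np.sin(t)*u-np.cos(t)*k;y=np.r_[V,0];T=np.c_[np.cross(y,zt),y,zt]
    d=M.T@(np.r_[D+U*dx+V*dy,z]-s["tool_pos"])
    p=s["tool_pos"];e=p[:2]-D
    print("t",round(s["time"],2),"dock",(e@U).round(4),(e@V).round(4),"z",p[2].round(4),"shift",(d/.5).round(4),"turn",(R.from_matrix(M.T@T).as_rotvec()/1.5).round(4),"fwd",(M.T@u).round(3),"F",s["contact_force"].round(2),s["gripper_width"])
E
python3 -c "
from h import *
push(-.19,.17,10)"
```

```text
t 14.97 dock -0.1929 0.0021 z 0.163 shift [-0.0071  0.0009 -0.014 ] turn [-0.0425 -0.1134 -0.5035] fwd [-0.727  0.687 -0.003] F [-1.05 -0.5  -0.54] 0.0020391234644408845
```

>>> jog_arm(motion="0 0 0 -0.01 -0.008 -0.023 -0.1; 0 0 0 -0.01 -0.017 -0.045 -0.2; 0 0 0 -0.01 -0.025 -0.068 -0.3; 0 0 0 -0.01 -0.034 -0.091 -0.4; 0 0 0 -0.01 -0.0425 -0.113 -0.503")

```text
time: 15.6
tool_pos: [0.4224, -0.3559, 0.1681]
tool_rot: [0.088, -0.057, 0.995, 0.005]
contact_force: [-0.9, -0.2, -0.3]
gripper_width: 0.0
grasp_force: 0.0
```

```bash
python3 -c "
from h import *
push(-.19,.022,10)"
```

```text
t 15.6 dock -0.1919 0.0023 z 0.1681 shift [ 0.0473 -0.0045  0.2883] turn [-0.0002  0.0007  0.0001] fwd [-0.985 -0.     0.175] F [-0.92 -0.23 -0.33] 7.106695052042997e-05
```

>>> jog_arm(motion="0 0.01 -0.004 0.07 0 0 0; 0 0.02 -0.004 0.14 0 0 0; 0 0.035 -0.004 0.21 0 0 0; 0 0.047 -0.004 0.283 0 0 0; 0 0.047 -0.004 0.283 0 0 0")

```text
time: 16.23
tool_pos: [0.4223, -0.3555, 0.0218]
tool_rot: [0.085, -0.054, 0.995, 0.008]
contact_force: [-0.6, 0.4, 0.2]
gripper_width: -0.002
grasp_force: 0.0
```

```bash
python3 -c "
from h import *
push(-.165,.024,10)
f=grab_frame('side');im=cv2.resize(f['color'][200:350,200:400],(800,600),interpolation=cv2.INTER_CUBIC)
cv2.imwrite('pics/s2.png',cv2.cvtColor(im,cv2.COLOR_RGB2BGR))"
```

```text
t 16.23 dock -0.192 0.0027 z 0.0218 shift [-0.054  -0.0051  0.0047] turn [ 0.0036 -0.0025 -0.004 ] fwd [-0.985  0.005  0.17 ] F [-0.63  0.43  0.24] -0.0019700292826475936
```

View pics/s2.png

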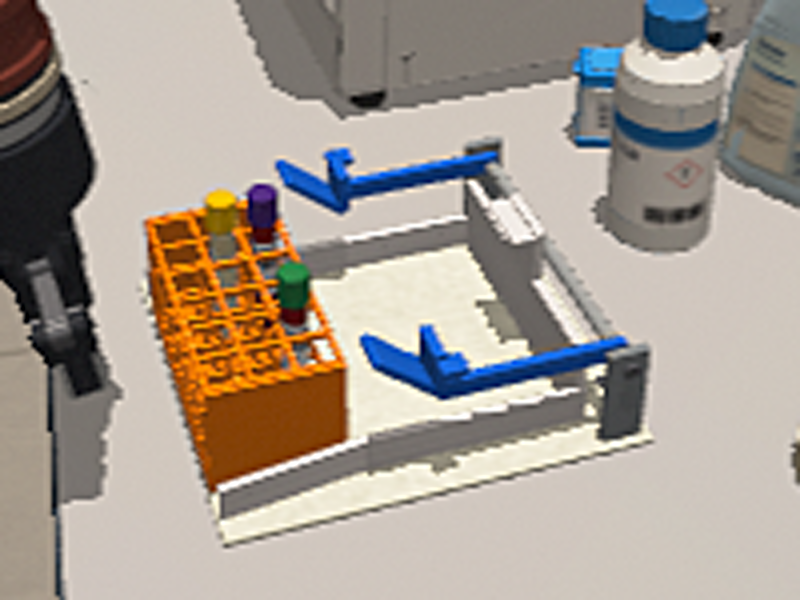

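>>> jog_arm(motion="0 -0.015 -0.004 0.002 0 0 0; 0 -0.03 -0.004 0.004 0 0 0; 0 -0.04 -0.004 0.006 0 0 0; 0 -0.049 -0.004 0.0075 0 0 0; 0 -0.054 -0.004 0.0085 0 0 0")

```text
time: 16.9
tool_pos: [0.4531, -0.3584, 0.0281]
tool_rot: [0.088, -0.054, 0.995, 0.003]
contact_force: [-0.8, 0.1, 0.1]
gripper_width: -0.002
grasp_force: 0.0
```

>>> jog_arm(motion="0 -0.01 0 0.0017 0 0 0; 0 -0.02 0 0.0034 0 0 0; 0 -0.03 0 0.005 0 0 0; 0 -0.04 0 0.007 0 0 0; 0 -0.05 0 0.0086 0 0 0")

```text
time: 17.52
tool_pos: [0.4779, -0.3555, 0.0279]
tool_rot: [0.088, -0.054, 0.995, 0.003]
contact_force: [-2.0, 0.2, 0.4]
gripper_width: 0.004
grasp_force: 1.5
```

```bash
cat >> h.py <<'E'
def look():
    f=grab_frame("wrist")
def rackpose(cam="side"):
    f=grab_frame(cam)
    m=cut_out(cam,"rack")[0]["pixels"];q=cloud(f,m);q=np.c_[(q[:,:2]-D)@np.c_[U,V],q[:,2]]
    q=q[(q[:,2]>.058)&(q[:,2]<.076)];print(cam,len(q),cv2.minAreaRect((q[:,:2]*1000).astype(np.float32)))
    print([(x["at"].round(4) if hasattr(x["at"],"round") else x["at"],round(x["p"],2),((np.array(x["at"])[:2]-D)@np.c_[U,V]).round(4)) for x in place_of(cam,"rack")[:1]])
E
python3 -c "
from h import *
push(-.14,.022,10);rackpose()"
```

```text
t 17.52 dock -0.1367 -0.0036 z 0.0279 shift [0.0085 0.0072 0.0105] turn [-0.0025  0.0009 -0.0029] fwd [-0.985  0.005  0.175] F [-1.99  0.16  0.42] 0.0036245085879279123
side 650 ((-92.10753631591797, -4.2161102294921875), (67.49421691894531, 139.9398193359375), 0.221617192029953)
[([0.5228, -0.3457, 0.007], 0.59, array([-0.091 ,  0.0011]))]
```

>>> jog_arm(motion="0 -0.008 0 0.004 0 0 0; 0 -0.018 0 0.008 0 0 0; 0 -0.028 0 0.012 0 0 0; 0 -0.038 0 0.015 0 0 0; 0 -0.048 0 0.017 0 0 0")

```text
time: 18.3
tool_pos: [0.5033, -0.353, 0.024]
tool_rot: [0.088, -0.054, 0.995, 0.003]
contact_force: [-3.5, 0.1, 1.4]
gripper_width: 0.0
grasp_force: 1.5
```

```bash
python3 -c "
from h import *
push(-.11,.024,10);rackpose()"
```

```text
t 18.3 dock -0.1111 -0.0039 z 0.024 shift [-0.0022  0.0079  0.0004] turn [-0.0028  0.0017 -0.003 ] fwd [-0.984  0.005  0.176] F [-3.47  0.08  1.42] 7.137615801700217e-05
side 682 ((-66.62432861328125, -4.0252838134765625), (68.94886779785156, 140.21754455566406), 0.35428330302238464)
[([0.5444, -0.3455, 0.007], 0.94, array([-0.0695, -0.0011]))]
```

>>> jog_arm(motion="0 -0.01 0 0.0017 0 0 0; 0 -0.02 0 0.0034 0 0 0; 0 -0.03 0 0.005 0 0 0; 0 -0.04 0 0.007 0 0 0; 0 -0.05 0 0.0086 0 0 0")

```text
time: 19.08
tool_pos: [0.5284, -0.35, 0.024]
tool_rot: [0.088, -0.054, 0.995, 0.003]
contact_force: [-0.3, 0.1, 0.2]
gripper_width: -0.002
grasp_force: 0.9
```

>>> jog_arm(motion="0 -0.01 0 0.0017 0 0 0; 0 -0.02 0 0.0034 0 0 0; 0 -0.03 0 0.005 0 0 0; 0 -0.04 0 0.007 0 0 0; 0 -0.05 0 0.0086 0 0 0")

```text
time: 19.7
tool_pos: [0.5536, -0.3474, 0.0242]
tool_rot: [0.088, -0.054, 0.995, 0.003]
contact_force: [-1.3, -0.2, -1.6]
gripper_width: -0.003
grasp_force: 0.8
```

```bash
python3 -c "
from h import *
push(-.046,.024,10);rackpose()"
```

```text
t 19.7 dock -0.0605 -0.0041 z 0.0242 shift [-0.0285  0.0083  0.0055] turn [-0.0026  0.0014 -0.0029] fwd [-0.984  0.005  0.176] F [-1.26 -0.22 -1.6 ] -0.0031694955918510044
side 417 ((-13.494504928588867, -11.431472778320312), (151.0557098388672, 69.0430908203125), 89.0608901977539)
[([0.5935, -0.3351, 0.0025], 0.73, array([-0.0195,  0.0036]))]
```

>>> jog_arm(motion="0 -0.006 0 0.001 0 0 0; 0 -0.012 0 0.002 0 0 0; 0 -0.018 0 0.003 0 0 0; 0 -0.024 0 0.0042 0 0 0; 0 -0.029 0 0.005 0 0 0")

```text
time: 20.48
tool_pos: [0.5682, -0.3459, 0.0245]
tool_rot: [0.088, -0.054, 0.995, 0.003]
contact_force: [-2.9, -1.1, 1.9]
gripper_width: -0.001
grasp_force: 1.5
```

>>> jog_arm(motion="0 -0.001 0 0.0002 0 0 0; 0 -0.002 0 0.0003 0 0 0; 0 -0.002 0 0.0003 0 0 0; 0 -0.002 0 0.0003 0 0 0; 0 -0.002 0 0.0003 0 0 0")

```text
time: 21.1
tool_pos: [0.5689, -0.3457, 0.0244]
tool_rot: [0.088, -0.054, 0.995, 0.003]
contact_force: [-3.6, -0.7, 1.6]
gripper_width: 0.001
grasp_force: 1.3
```

```bash
python3 -c "
from h import *
push(-.046,.024,10);rackpose()
f=grab_frame('side');im=cv2.resize(f['color'][200:350,220:420],(800,600),interpolation=cv2.INTER_CUBIC)
cv2.imwrite('pics/s3.png',cv2.cvtColor(im,cv2.COLOR_RGB2BGR))
for c in('side','scene'):
    grab_frame(c)
    for n in('catch_nose_left','catch_nose_right'): print([(np.round(x['at'],4),round(x['p'],2)) for x in place_of(c,n)[:1]])"
```

```text
t 21.1 dock -0.0451 -0.0042 z 0.0244 shift [0.0019 0.0083 0.0004] turn [-0.0027  0.0015 -0.0029] fwd [-0.984  0.005  0.176] F [-3.58 -0.73  1.62] 0.0011475854391095148
side 476 ((-4.873088836669922, -5.720588684082031), (64.49256896972656, 140.75941467285156), 5.080231189727783)
[([0.6114, -0.3347, 0.0056], 0.73, array([-0.0017,  0.002 ]))]
[(array([ 0.5746, -0.2706,  0.0683]), 0.86)]
[(array([ 0.5849, -0.4109,  0.0679]), 0.85)]
[(array([ 0.5758, -0.2718,  0.0699]), 0.85)]
[(array([ 0.5886, -0.4096,  0.0661]), 0.64)]
```

View pics/s3.png

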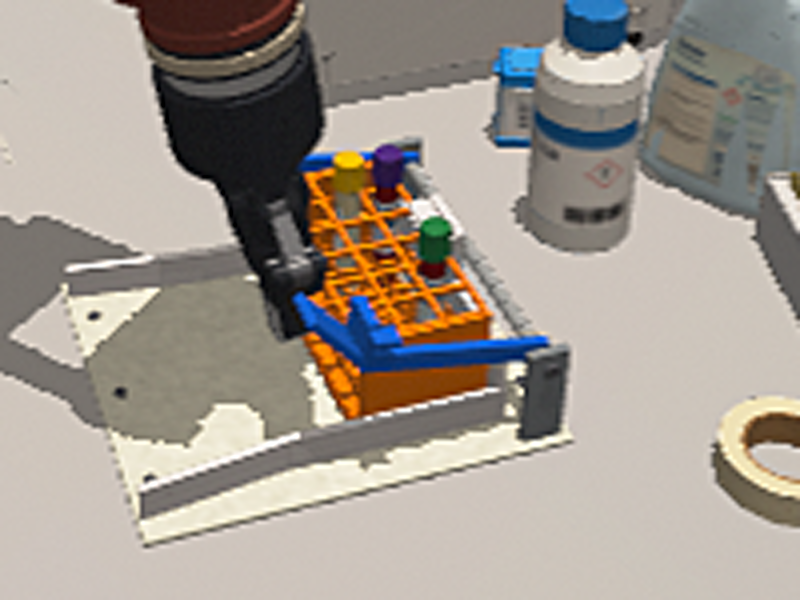

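>>> jog_arm(motion="0 -0.002 0 0.0003 0 0 0; 0 -0.004 0 0.0006 0 0 0; 0 -0.004 0 0.0006 0 0 0; 0 -0.004 0 0.0006 0 0 0; 0 -0.004 0 0.0006 0 0 0")

```text
time: 22.22
tool_pos: [0.5708, -0.3455, 0.0244]
tool_rot: [0.088, -0.054, 0.995, 0.003]
contact_force: [-5.4, -0.9, 2.2]
gripper_width: 0.002
grasp_force: 2.0
```

```bash
cat >> h.py <<'E'
def nose():
  for c in('side','scene'):
    grab_frame(c)
    for n in('catch_nose_left','catch_nose_right'): print([(np.round(x['at'],4),round(x['p'],2)) for x in place_of(c,n)[:1]])
E
python3 -c "
from h import *
push(-.046,.024,10);nose()"
```

```text
t 22.23 dock -0.0433 -0.0042 z 0.0244 shift [ 0.0056  0.0083 -0.0002] turn [-0.0026  0.0013 -0.0029] fwd [-0.984  0.005  0.176] F [-5.39 -0.86  2.19] 0.0017054635320793462
[(array([ 0.574 , -0.2688,  0.0674]), 0.74)]
[(array([ 0.5837, -0.4109,  0.0651]), 0.79)]
[(array([ 0.5735, -0.2723,  0.0699]), 0.85)]
[(array([ 0.5903, -0.408 ,  0.0648]), 0.86)]
```

>>> jog_arm(motion="0 -0.002 0 0.0003 0 0 0; 0 -0.004 0 0.0006 0 0 0; 0 -0.004 0 0.0006 0 0 0; 0 -0.004 0 0.0006 0 0 0; 0 -0.004 0 0.0006 0 0 0")

```text
time: 23.15
tool_pos: [0.5721, -0.3446, 0.0241]
tool_rot: [0.087, -0.054, 0.995, 0.004]
contact_force: [-6.0, 1.6, 3.2]
gripper_width: -0.004
grasp_force: 3.0
```

```bash
python3 -c "
from h import *
push(-.046,.024,10);nose()"
```

```text
t 23.15 dock -0.0418 -0.0034 z 0.0241 shift [ 0.0083  0.0067 -0.0013] turn [-0.0014  0.0002 -0.0029] fwd [-0.985  0.005  0.174] F [-6.    1.64  3.17] -0.003508484053610013
[]
[(array([ 0.5834, -0.4105,  0.0512]), 0.89)]
[(array([ 0.5742, -0.2744,  0.0524]), 0.83)]
[(array([ 0.5898, -0.4118,  0.0467]), 0.63)]
```

>>> jog_arm(motion="0 -0.002 0 0.0003 0 0 0; 0 -0.004 0 0.0006 0 0 0; 0 -0.005 0 0.0008 0 0 0; 0 -0.005 0 0.0008 0 0 0; 0 -0.005 0 0.0008 0 0 0")

```text
time: 24.08
tool_pos: [0.5724, -0.3445, 0.0239]
tool_rot: [0.085, -0.055, 0.995, 0.005]
contact_force: [-17.0, 1.4, 8.7]
gripper_width: 0.004
grasp_force: 7.3
```

>>> jog_arm(motion="0 0.02 0 -0.003 0 0 0; 0 0.06 0 -0.01 0 0 0; 0 0.12 0 -0.02 0 0 0; 0 0.18 0 -0.031 0 0 0; 0 0.24 0 -0.042 0 0 0")

```text
time: 24.7
tool_pos: [0.4544, -0.3584, 0.0245]
tool_rot: [0.089, -0.054, 0.995, 0.003]
contact_force: [0.2, -0.6, 1.0]
gripper_width: -0.007
grasp_force: 0.0
```

>>> jog_arm(motion="0 0.06 0 -0.06 0 0 0; 0 0.08 0 -0.14 0 0 0; 0 0.08 0 -0.22 0 0 0; 0 0.08 0 -0.3 0 0 0; 0 0.08 0 -0.3 0 0 0")

```text
time: 25.32
tool_pos: [0.3909, -0.3673, 0.1698]
tool_rot: [0.092, -0.054, 0.994, -0.001]
contact_force: [-0.1, 0.3, -0.2]
gripper_width: -0.0
grasp_force: 0.0
```

```bash
python3 -c "
from h import *
push(-.046,.024,10);nose();rackpose('side');rackpose('scene')
f=grab_frame('side');im=cv2.resize(f['color'][200:350,220:420],(800,600),interpolation=cv2.INTER_CUBIC)
cv2.imwrite('pics/s4.png',cv2.cvtColor(im,cv2.COLOR_RGB2BGR))"
```

```text
t 25.32 dock -0.2245 -0.0054 z 0.1698 shift [-0.2978  0.0163  0.3515] turn [-0.0085  0.0056 -0.0023] fwd [-0.983  0.006  0.182] F [-0.06  0.28 -0.2 ] -5.7022773010188267e-05
[(array([ 0.5678, -0.268 ,  0.0549]), 0.76)]
[(array([ 0.5857, -0.4105,  0.0511]), 0.93)]
[(array([ 0.576 , -0.2735,  0.0553]), 0.83)]
[(array([ 0.5888, -0.408 ,  0.0508]), 0.66)]
side 718 ((-4.658905029296875, -8.792594909667969), (79.51676177978516, 150.71261596679688), 2.4492104053497314)
[([0.6143, -0.3344, 0.0042], 0.67, array([0.0012, 0.002 ]))]Traceback (most recent call last):
  File "<string>", line 3, in <module>
    push(-.046,.024,10);nose();rackpose('side');rackpose('scene')
                                                ~~~~~~~~^^^^^^^^^
  File "h.py", line 33, in rackpose
    m=cut_out(cam,"rack")[0]["pixels"];q=cloud(f,m);q=np.c_[(q[:,:2]-D)@np.c_[U,V],q[:,2]]
      ~~~~~~~~~~~~~~~~~~~^^^
IndexError: list index out of range
```

```bash
python3 - <<'E'
from h import *
f=grab_frame('side');P=cloud(f,np.ones((420,560),bool))
q=np.c_[(P[:,:2]-D)@np.c_[U,V],P[:,2]]
for n,x,y in(("a",.022,.0325),("b",.022,-.0325),("c",0,.0325)):
    r=q[(np.hypot(q[:,0]-x,q[:,1]-y)<.013)&(q[:,2]>.075)];print(n,len(r),r[:,2].max().round(4),r.mean(0).round(4))
for t,cm in(("buffer","side"),("cartridge","side"),("timer","side")):print(t,[np.round(x["at"],4) for x in place_of(cm,t)[:1]])
# rack rear side from openings: upper rail points, y between noses
r=q[(q[:,2]>.064)&(q[:,2]<.07)&(abs(q[:,1])<.055)&(abs(q[:,0])<.06)];print(np.percentile(r[:,0],[0,1,5,95,99,100]).round(4))
print(state()["time"])
E
```

```text
a 88 0.0995 [0.0229 0.0279 0.0905]
b 100 0.1001 [ 0.0207 -0.0374  0.0908]
c 88 0.0996 [0.0012 0.0291 0.0907]
buffer [array([ 0.7579, -0.2544, -0.0021])]
cartridge [array([ 0.7538, -0.164 ,  0.0023])]
timer [array([0.4381, 0.192 , 0.0019])]
[-0.0317 -0.0313 -0.0305  0.0344  0.0367  0.0412]
26.075
```

Tubes standing, rack home (rear at about -32 to -34 mm), catch down, bystanders unmoved.

```bash
python3 -c "
from plant import job_done
print(job_done())"
```

```text
the job is handed in; nothing more can be done
None
```

The job is handed in with no verdict returned: before hand-in the rack measured home against the end stop, the blue catch read down behind it after the rack's push alone, all three tubes stood, the bystanders read unmoved within measuring error, and about 26 s of the 64 s were used.

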